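# Load the shaker platform: each vessel into the clamp of its size

### The job

Load the shaker platform for the next run: put the three conical flasks and the square bottle each into the clamp made for it, by size and shape, so that all four stand upright and fully down on the clamps' bases. Lower each one into its clamp rather than letting it drop, do not tip any over, and leave the Petri dish and the roll of yellow tape where they are.

Things in the scene. Friction and masses are not known exactly. Their poses are not given: they have to be found in the camera images.
- flask_small: The smallest of three conical flasks: clear plastic, white ribbed cap fixed on, upright, loose; base 51 mm across, 102 mm tall in all. Origin: centre of its underside, z up; round, so yaw is free. Take it by the cap, from above: cap 30 mm across, from 76 to 102 mm above the origin on the axis; below it a 24 mm neck widens to the cone.
- flask_medium: The middle-sized of three conical flasks: clear plastic, white ribbed cap fixed on, upright, loose; base 64 mm across, 118 mm tall in all. Origin: centre of its underside, z up; round, so yaw is free. Take it by the cap, from above: cap 34 mm across, from 92 to 118 mm above the origin on the axis; below it a 27 mm neck widens to the cone.
- flask_large: The largest of three conical flasks: clear plastic, white ribbed cap fixed on, upright, loose; base 79 mm across, 136 mm tall in all. Origin: centre of its underside, z up; round, so yaw is free. Take it by the cap, from above: cap 41 mm across, from 110 to 136 mm above the origin on the axis; below it a 33 mm neck widens to the cone.
- bottle_square: Square clear plastic bottle, round white ribbed cap fixed on, upright, loose: 54 x 54 mm, walls 74 mm high, 110 mm tall in all. Origin: centre of its underside, z up, x and y square to its flat sides. Take it by the cap, from above: cap 36 mm across, from 84 to 110 mm above the origin on the axis; below it a 30 mm neck and sloping shoulders.
- clamp_small: The smallest of three round steel clamps, for the smallest flask: rigid, fixed; four upright fingers round a 3 mm base, 58 mm clear between opposite ones, straight to 26 mm above the origin, then flared out (7 mm all round) to 35 mm. Origin: centre of the base's underside, z up, 10 mm above the worktop; a seated flask's underside is 3 mm above it.
- clamp_medium: The middle-sized of three round steel clamps, for the middle-sized flask: rigid, fixed; four upright fingers round a 3 mm base, 71 mm clear between opposite ones, straight to 26 mm above the origin, then flared out (7 mm all round) to 35 mm. Origin: centre of the base's underside, z up, 10 mm above the worktop; a seated flask's underside is 3 mm above it.
- clamp_large: The largest of three round steel clamps, for the largest flask: rigid, fixed; four upright fingers round a 3 mm base, 86 mm clear between opposite ones, straight to 26 mm above the origin, then flared out (7 mm all round) to 35 mm. Origin: centre of the base's underside, z up, 10 mm above the worktop; a seated flask's underside is 3 mm above it.
- clamp_square: Square steel clamp, for the bottle: fingers, base and origin as the round clamps', but one flat finger mid-side, 61 mm clear; x and y square to its sides, the bottle's sides go along them (any of four ways). All clamps stand 95 mm apart in a row, in any order, on a fixed drilled metal plate (shaker platform, 412 x 96 mm) on the left; the vessels start right of it.
- petri: Bystander: covered Petri dish, 92 mm across, 15 mm high, lying loose behind the flasks between two gel tanks. Origin: centre of its underside. The fixed gel tanks that stand behind the work are up to 106 mm high and begin 45 to 60 mm behind the centres of the nearest vessels and clamps.
- tape: Bystander: roll of yellow tape, 61 mm across, 19 mm high, lying loose behind the clamps between two gel tanks. Origin: centre of its underside. The fixed gel tanks that stand behind the work are up to 106 mm high and begin 45 to 60 mm behind the centres of the nearest vessels and clamps.
Mind the look-alikes: they are no part of the job. Leave any green look-alike of the flask_small alone.

How it is judged:
By the outcome, as a careful person would: the job done as asked, in the order asked, and still so for the second after the job is handed in, with the robot touching nothing.
It also fails if it takes over 134 s, if anything falls off the work surface, if the arm or the gripper's body presses on something with over 40 N, if the wrist force passes 120 N, or if a joint passes its speed limit or range.

### The arm

A 7-joint arm with a two-finger parallel gripper is mounted at the origin on a cart in front of the work surface, level with it; the furniture and walls round the work are solid. World frame = base frame: x ahead of the robot, y to its left, z up, the work surface at z = 0. Lengths are in m, angles in rad, forces in N, time in s.
With the tool pointing down it reaches from about 0.425 to 0.925 m from the base axis. Payload 6.8 kg.
Tool frame: the origin (TCP) lies at the very end of the fingers, on their centre line; the grasp point (between the pads) lies 19 mm behind it; z points along the fingers, y is the line along which they close (so a half turn about z gives the same grasp; the last joint's range is limited). The gripper opens to 85 mm and grips with 20 to 120 N. Pads are 22 mm wide; open, the fingers measure 114 mm over their backs; the gripper's body (76 mm by 85 mm) begins 54 mm behind the grasp point. The pads swing forward as they close: fully open they stand 13 mm farther back than shut.
Start: joints at [1.215, 0.477, 0.022, 1.555, -0.011, 1.109, -0.083], TCP at [0.166, -0.654, 0.231] pointing down, gripper open.
Joint ranges: [-2.96, 2.96], [-0.34, 2.1], [-1.41, 1.46], [0.24, 2.44], [-1.37, 4.51], [0.17, 1.92], [-2.96, 2.96]. Speed limits (rad/s): [2.39, 2.39, 3.14, 3.14, 3.14, 3.14, 3.14].

### API

Orientations are given as a unit quaternion [x, y, z, w].
In Python, from plant import robot gives the robot as it stands.
- The arm moves only by the tool step_arm, never from a script. Its argument "targets" is one flat list of numbers, 4 for each row, row after row: the shift along the tool's x, y, z in cm, then the turn about the tool's z in rad. A call has 1 to 10 rows; each row shifts and turns the commanded pose from where the row before left it, along the tool's axes as they then stand; what a row does not reach is not made up. A row lasts 1/10 s, in which the tool goes at most 50 mm and 8.59 degrees, less where a joint would pass 70% of its speed; a pose out of reach is approached as far as the arm can. A call with a gripper value outside its range is refused whole. "jaw" is the gripper's target within -1 to 1 (fully open at 1, half-way at 0, shut at -1), set as the call begins (left out, the last holds). The fingers move at their own pace and stop on an object; "grip_force" is the grip in N (left out, the last holds). Time passes only in rows, so rows that do not move let the fingers close. It gives the time, the measured TCP pose, the force, the opening and the grip force at its end, in the units of the state.
- robot.get_obs(): the state, without advancing time (a new reading comes with each control period).
- robot.camera(name): name is "scene" or "side" or "wrist"; returns the picture (400x640x3 uint8, red, green, blue); there is no depth.
- robot.camera_info(name): a dict with "intrinsics" (3x3 intrinsics, pixels), "D" ([k1, k2, p1, p2, k3] as OpenCV has them; the pictures are not rectified), "R" (3x3) and "t" (3): a world point X has camera coordinates R X + t; the wrist camera has in their place "T_tool_cam" (4x4, takes a point from camera to tool coordinates, whose origin is the TCP and whose axes are the flange's). Camera axes: x right, y down, z forward; pixel columns grow to the right and rows downward; lengths in m; the calibration is good to about 2 mm. A picture is of the moment at which its call begins: read the wrist's pose just before it. camera_info takes no time and is no camera call.
- robot.hand_in(): hands the job in; it is judged then, once.
The state is a dict: "time": time; "joints": joint angles; "qvel": joint speeds; "effort": joint torques, N m; "ee_pos": TCP position; "orientation": TCP orientation; "wrist_force": force on the tool from outside, world axes, zero at the start; "moment": the same for the moment, N m; "opening": finger opening in m; "finger_force": force on a finger pad.
Only numpy, scipy, OpenCV 4.12 (cv2) and the standard library are available. Lean on these libraries where they do the work, as an engineer would, in place of code of your own. Each camera call takes 0.05 s, during which the arm holds its last target. There are 200 camera calls.

## Working session

There is one attempt and no reset: what is moved stays moved. The work goes in short steps, Python scripts to look and compute and a tool call to move; the robot and the scene stay as the last step left them, time stands still between calls to the robot, and variables do not carry over. Pictures are saved under pics/ and viewed, at most 14 in all, crops included, and the job is handed in when it is done.

Besides the shell and the picture viewer there is one more tool, called as name(argument=value, ...) on one line, values as JSON. step_arm: Moves the arm, as the interface text tells. Its arguments: {"type":"object","properties":{"targets":{"type":"array","items":{"type":"number"}},"jaw":{"type":"number"},"grip_force":{"type":"number"}},"required":["targets"]}

```bash
ls; mkdir -p pics; cat > h.py <<'E'
import numpy as np, cv2
from plant import robot
from scipy.spatial.transform import Rotation as Ro
def grab(n,f):
    o=robot.get_obs(); im=robot.camera(n); cv2.imwrite(f'pics/{f}.png',im[:,:,::-1]); 
    np.save(f'pics/{f}.npy',np.r_[o['ee_pos'],o['orientation']]); return im,o
def cam(n,f=None):
    c=robot.camera_info(n); K=np.array(c['intrinsics']);D=np.array(c['D'])
    if n=='wrist':
        p=np.load(f'pics/{f}.npy'); T=np.eye(4);T[:3,:3]=Ro.from_quat(p[3:]).as_matrix();T[:3,3]=p[:3]
        W=np.linalg.inv(T@np.array(c['T_tool_cam'])); return K,D,W[:3,:3],W[:3,3]
    return K,D,np.array(c['R']),np.array(c['t'])
def ray(C,uv):
    K,D,R,t=C; u=cv2.undistortPoints(np.array([[uv]],float),K,D)[0,0]
    return -R.T@t, R.T@np.r_[u,1]
def onz(C,uv,z):
    o,d=ray(C,uv); return o+d*(z-o[2])/d[2]
def proj(C,X):
    K,D,R,t=C; return cv2.projectPoints(np.array([X],float),cv2.Rodrigues(R)[0],t,K,D)[0][0,0]
E
python3 - <<'E'
from h import *
for n in ['scene','side','wrist']:
    im,o=grab(n,n+'0'); C=cam(n,n+'0'); print(n,C[0].round(0).tolist(),(-C[2].T@C[3]).round(3),C[2][2].round(2))
print({k:np.round(v,3) for k,v in o.items()})
E
```

```text
pics
scene [[364.0, 0.0, 313.0], [0.0, 364.0, 203.0], [0.0, 0.0, 1.0]] [-0.218  0.7    0.575] [ 0.61 -0.67 -0.42]
side [[364.0, 0.0, 320.0], [0.0, 364.0, 201.0], [0.0, 0.0, 1.0]] [0.155 0.911 0.607] [ 0.32 -0.83 -0.46]
wrist [[340.0, 0.0, 321.0], [0.0, 340.0, 191.0], [0.0, 0.0, 1.0]] [ 0.244 -0.633  0.373] [-0.31 -0.08 -0.95]
{'time': np.float64(0.1), 'joints': array([ 1.215,  0.478,  0.022,  1.556, -0.011,  1.109, -0.083]), 'qvel': array([-0.001, -0.002, -0.001, -0.002, -0.001,  0.001,  0.   ]), 'effort': array([ 5.0000e-03, -5.9776e+01,  1.6140e+00, -2.8196e+01,  1.3000e-02,
        5.0000e-03,  0.0000e+00]), 'ee_pos': array([ 0.165, -0.654,  0.23 ]), 'orientation': array([ 0.992,  0.124, -0.   , -0.001]), 'wrist_force': array([0.067, 0.124, 0.572]), 'moment': array([-0.005, -0.007,  0.031]), 'finger_force': np.float64(0.0), 'opening': np.float64(0.085)}
```

View pics/scene0.png

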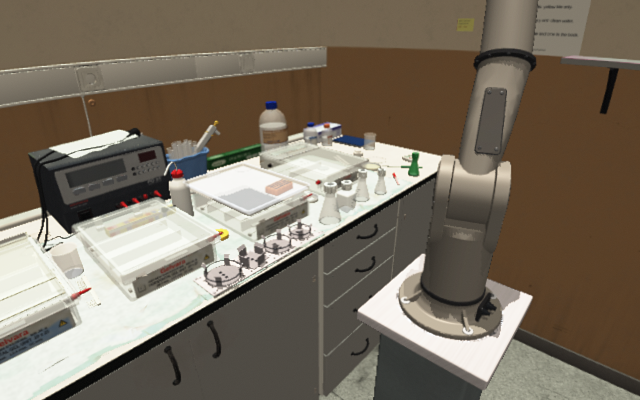

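View pics/side0.png

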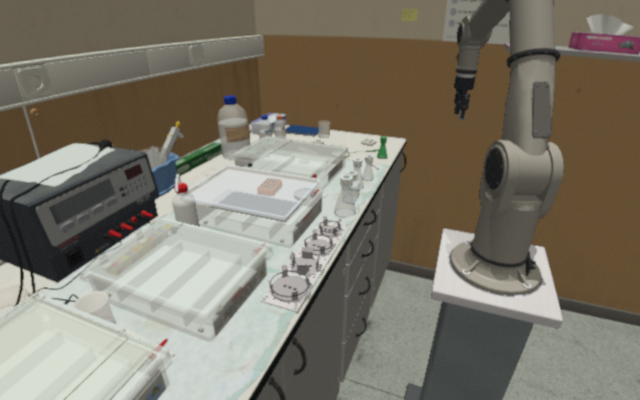

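The scene view shows the clamps at about (225,270), (252,257), (275,243) and (300,230). The vessels are at about (330,185), (347,185), (362,172) and (381,172), with the green look-alike at (415,155). I'll enlarge that area.

```bash
python3 - <<'E'
from h import *
im=cv2.imread('pics/scene0.png'); c=im[140:300,190:430]; cv2.imwrite('pics/s0c.png',cv2.resize(c,None,fx=3.33,fy=3.33,interpolation=cv2.INTER_CUBIC))
C=cam('scene')
for n,uv,z in [('L',(330,186),.136),('sq',(347,182),.11),('M',(362,170),.118),('S',(381,172),.102),('c1',(225,270),.013),('c2',(252,257),.013),('c3',(275,243),.013),('c4',(300,230),.013)]: print(n,onz(C,uv,z).round(3))
E
```

```text
L [ 0.46  -0.114  0.136]
sq [ 0.48  -0.228  0.11 ]
M [ 0.498 -0.342  0.118]
S [ 0.457 -0.407  0.102]
c1 [0.488 0.28  0.013]
c2 [0.483 0.193 0.013]
c3 [0.49  0.101 0.013]
c4 [ 0.49  -0.004  0.013]
```

View pics/s0c.png

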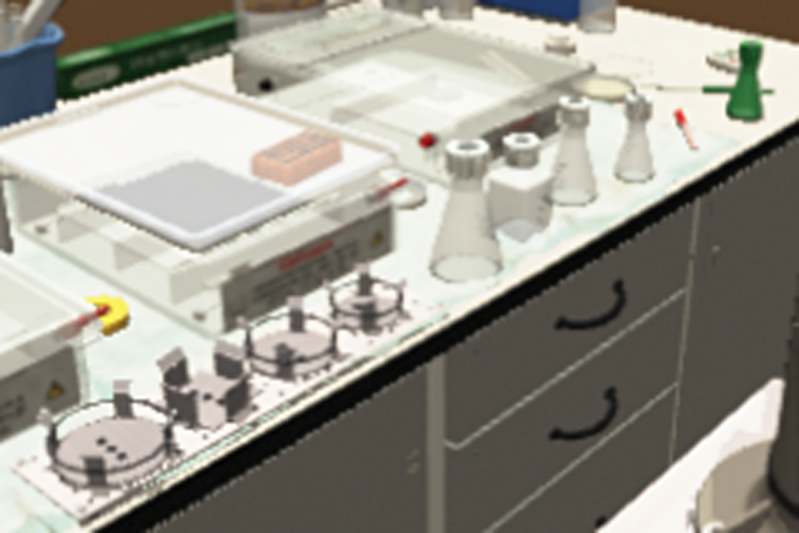

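The clamps run, from the left, large, square, medium, small. The vessels, from near to far, are large, square, medium, small, and the green look-alike is at the far end. I'll take the wrist camera over the vessels.

step_arm(targets=[0, 0, 0, 0.125, 0, 0, 0, 0.124, 2.2, -3.2, -0.4, 0, 2.2, -3.2, -0.4, 0, 2.2, -3.2, -0.4, 0, 2.2, -3.2, -0.4, 0, 2.2, -3.2, -0.4, 0, 2.2, -3.2, -0.4, 0, 2.2, -3.2, -0.4, 0, 2.2, -3.2, -0.4, 0], jaw=1)

```text
time: 1.15
ee_pos: [0.3424, -0.3971, 0.2634]
orientation: [1.0, -0.001, -0.0, -0.0]
wrist_force: [0.7, -0.6, 0.9]
opening: 0.0854
finger_force: 0.0
```

step_arm(targets=[2.2, -3.2, 0, 0, 2.2, -3.2, 0, 0, 2.2, -3.2, 0, 0, 2.2, -3.2, 0, 0, 0, 0, 0, 0, 0, 0, 0, 0])

```text
time: 1.75
ee_pos: [0.4302, -0.2701, 0.2632]
orientation: [1.0, 0.001, -0.0, 0.0]
wrist_force: [-0.4, -0.7, -0.0]
opening: 0.0853
finger_force: 0.0
```

```bash
python3 - <<'E'
from h import *
im,o=grab('wrist','w1'); print(o['ee_pos'].round(4),o['orientation'].round(4),o['time'])
E
```

```text
[ 0.4302 -0.2701  0.2632] [ 1.e+00  5.e-04 -2.e-04  0.e+00] 1.75
```

View pics/w1.png

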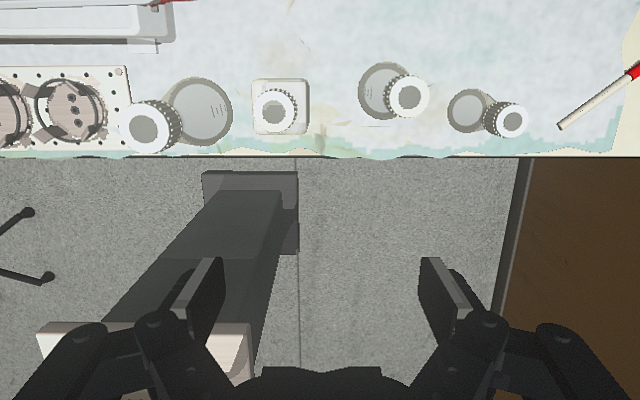

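The wrist picture shows the caps at L (148,128), square (273,110), M (405,96) and S (510,121). The bottle is nearly square to the image, and the small clamp is at (75,105). I'll measure the cap tops.

```bash
cat >> h.py <<'E'
def disc(im,seed,tol=8):
    g=cv2.medianBlur(im,3); m=np.zeros((im.shape[0]+2,im.shape[1]+2),np.uint8)
    cv2.floodFill(g.copy(),m,seed,0,(tol,)*3,(tol,)*3,4|cv2.FLOODFILL_FIXED_RANGE|cv2.FLOODFILL_MASK_ONLY|(255<<8))
    c=max(cv2.findContours(m[1:-1,1:-1],cv2.RETR_EXTERNAL,cv2.CHAIN_APPROX_NONE)[0],key=cv2.contourArea)
    return cv2.fitEllipse(cv2.convexHull(c))
E
python3 - <<'E'
from h import *
im=cv2.imread('pics/w1.png'); C=cam('wrist','w1')
S=cam('scene')
for n,s,z,sc in [('L',(148,128),.136,(330,183.8)),('sq',(273,110),.11,(346.5,182)),('M',(405,96),.118,(362,170.6)),('S',(510,121),.102,(381.6,170))]:
    e=disc(im,s); p=onz(C,e[0],z); print(n,np.round(e[0],1),np.round(e[1],1),p.round(4),'scene proj',proj(S,p).round(1),sc)
# bottle sides
g=cv2.cvtColor(im,cv2.COLOR_BGR2GRAY)[70:142,245:318]
cv2.imwrite('pics/b.png',cv2.resize(im[60:150,235:330],None,fx=6,fy=6,interpolation=cv2.INTER_CUBIC))
E
```

```text
L [143.  128.9] [25.3 29.7] [ 0.4719 -0.1287  0.136 ] scene proj [330.2 183.8] (330, 183.8)
sq [273.8 113.3] [18.9 22.1] [ 0.4812 -0.2293  0.11  ] scene proj [346.9 181.8] (346.5, 182)
M [409.   97.1] [21.2 23.4] [ 0.4953 -0.3414  0.118 ] scene proj [362.7 170.2] (362, 170.6)
S [512.3 121.2] [16.2 19.4] [ 0.4742 -0.4389  0.102 ] scene proj [381.8 168.8] (381.6, 170)
```

View pics/b.png

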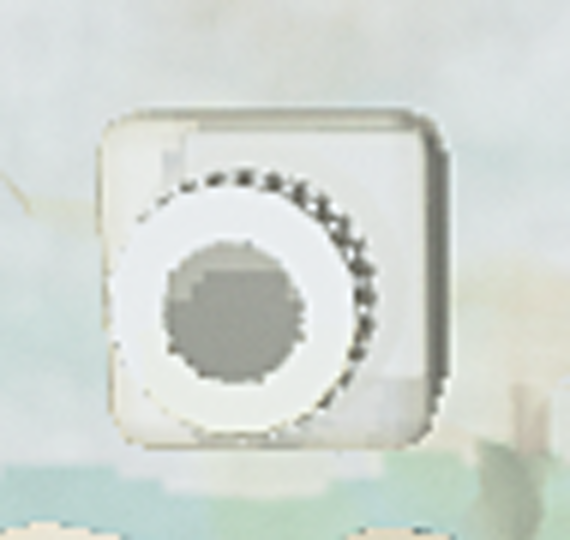

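The wrist and scene measurements agree to within 2 px. The bottle is square to the axes within about 1°. Next I'll look at the clamps.

step_arm(targets=[0.2, -4, 0, 0, 0.2, -4, 0, 0, 0.2, -4, 0, 0, 0, -4, 0, 0, 0, -4, 0, 0, 0, -4, 0, 0, 0, -4, 0, 0, 0, -4, 0, 0, 0, -4, 0, 0, 0, -4, 0, 0])

```text
time: 2.8
ee_pos: [0.4368, 0.1289, 0.2634]
orientation: [1.0, -0.002, 0.0, 0.0]
wrist_force: [0.8, -0.6, 0.0]
opening: 0.0852
finger_force: 0.0
```

step_arm(targets=[0, -1, 0, 0, 0, 0, 0, 0, 0, 0, 0, 0])

```text
time: 3.1
ee_pos: [0.4368, 0.137, 0.263]
orientation: [1.0, -0.002, -0.0, 0.001]
wrist_force: [-0.4, -0.9, -0.2]
opening: 0.0854
finger_force: 0.0
```

```bash
python3 - <<'E'
from h import *
im,o=grab('wrist','w2'); print(o['ee_pos'].round(4),o['orientation'].round(4),o['time'])
cv2.imwrite('pics/w2c.png',cv2.resize(cv2.imread('pics/w2.png')[20:180,100:540],None,fx=1.8,fy=1.8,interpolation=cv2.INTER_CUBIC))
E
```

```text
[0.4368 0.137  0.263 ] [ 1.e+00 -2.e-03 -3.e-04  6.e-04] 3.1
```

View pics/w2.png

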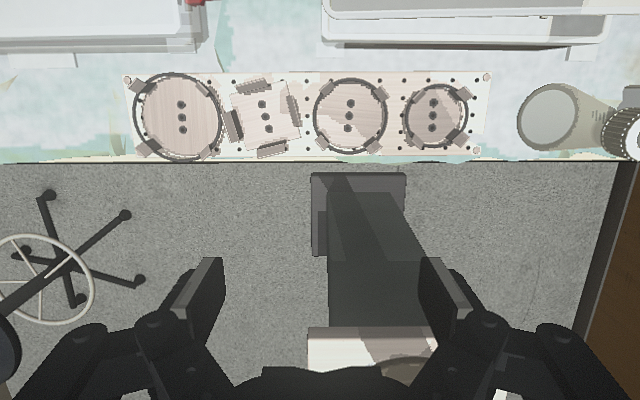

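The clamps' centre holes are at about (182,117), (265,117), (349,116) and (434,116). The square clamp is turned, so I'll measure the hole centres and its yaw.

```bash
python3 - <<'E'
from h import *
im=cv2.imread('pics/w2.png'); C=cam('wrist','w2'); S=cam('scene')
g=cv2.cvtColor(im,cv2.COLOR_BGR2GRAY)
for n,(cx,cy) in [('L',(182,117)),('sq',(265,117)),('M',(349,116)),('S',(434,116))]:
    w=g[cy-19:cy+20,cx-9:cx+10]; m=(w<110).astype(np.uint8); k,_,st,ct=cv2.connectedComponentsWithStats(m)
    P=[]
    for i in range(1,k):
        if 15<st[i,4]<120: P.append(np.r_[ct[i]+[cx-9,cy-19],st[i,4]])
    P=sorted(P,key=lambda p:p[1]); X=[onz(C,p[:2],.013) for p in P]
    print(n,np.round(P,1).tolist(),np.round([x[:2] for x in X],4).tolist())
    for x in X[1:2]: print('  scene',proj(S,x).round(1))
cv2.imwrite('pics/sq.png',cv2.resize(im[65:165,215:315],None,fx=6,fy=6,interpolation=cv2.INTER_CUBIC))
E
```

```text
L [[181.1, 104.4, 34.0], [181.7, 117.5, 36.0], [182.8, 129.5, 34.0]] [[0.4885, 0.2942], [0.4741, 0.2954], [0.4604, 0.296]]
  scene [223.4 274.7]
sq [[261.0, 104.4, 22.0], [264.3, 116.9, 23.0], [268.0, 128.2, 18.0]] [[0.488, 0.2043], [0.4742, 0.2013], [0.4614, 0.1979]]
  scene [251.8 259.4]
M [[350.2, 103.1, 42.0], [348.6, 115.4, 37.0], [346.6, 128.2, 28.0]] [[0.489, 0.1043], [0.4754, 0.1058], [0.461, 0.1077]]
  scene [277.1 245.5]
S [[433.2, 102.4, 47.0], [432.3, 115.1, 41.0], [431.7, 127.4, 41.0]] [[0.4896, 0.0111], [0.4755, 0.0107], [0.4616, 0.0101]]
  scene [299.9 233.3]
```

View pics/sq.png

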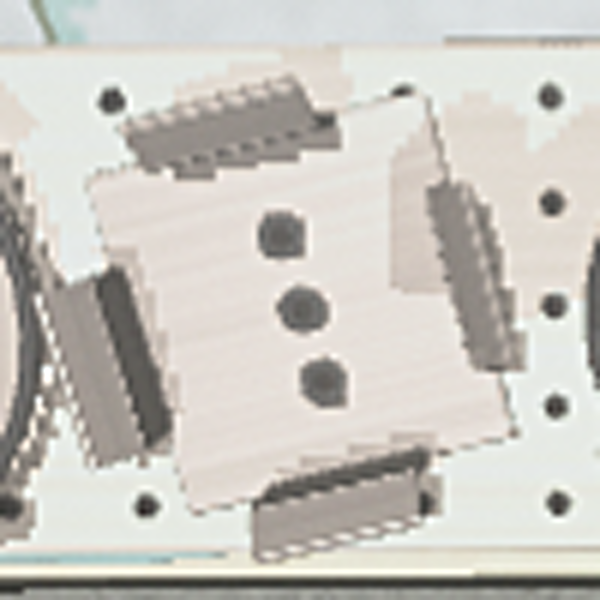

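The clamp centres are at x≈0.4746, y≈0.2958, 0.2008, 0.1058 and 0.0108. The square clamp's yaw is about +0.235. I'll start with the large flask.

step_arm(targets=[0.6, 3.8, 0, 0, 0.5, 3.8, 0, 0, 0.5, 3.8, 0, 0, 0.5, 3.8, 0, 0, 0.5, 3.8, 0, 0, 0.5, 3.8, 0, 0, 0.5, 3.8, 0, 0, 0, 0, 3, 0, 0, 0, 0, 0, 0, 0, 0, 0], jaw=1)

```text
time: 4.15
ee_pos: [0.4713, -0.1273, 0.2333]
orientation: [1.0, -0.001, -0.001, -0.0]
wrist_force: [0.9, 0.7, 0.1]
opening: 0.0853
finger_force: 0.0
```

step_arm(targets=[0.15, 0.15, 2.5, 0, 0, 0, 2.5, 0, 0, 0, 2.5, 0, 0, 0, 2.5, 0, 0, 0, 1.6, 0, 0, 0, 1.5, 0, 0, 0, 0, 0, 0, 0, 0, 0])

```text
time: 4.95
ee_pos: [0.4744, -0.128, 0.1034]
orientation: [1.0, -0.0, 0.001, 0.0]
wrist_force: [-0.0, -0.4, 0.2]
opening: 0.0854
finger_force: 0.0
```

step_arm(targets=[0, 0, 0, 0, 0, 0, 0, 0, 0, 0, 0, 0, 0, 0, 0, 0, 0, 0, 0, 0, 0, 0, 0, 0, 0, 0, 0, 0, 0, 0, 0, 0], jaw=-1, grip_force=40)

```text
time: 5.75
ee_pos: [0.4743, -0.1285, 0.1031]
orientation: [1.0, -0.001, 0.001, 0.0]
wrist_force: [-1.6, -1.0, 5.8]
opening: 0.0398
finger_force: 40.3
```

step_arm(targets=[0, 0, -0.5, 0, 0, 0, -1.5, 0, 0, 0, -2, 0, 0, 0, -2, 0, 0, 0, -2, 0, 0, 0, -2, 0, 0, -1, 0, 0, 0, -2, 0, 0, 0, -3, 0, 0, 0, -3, 0, 0])

```text
time: 6.75
ee_pos: [0.4729, -0.0369, 0.2013]
orientation: [1.0, -0.001, -0.001, -0.0]
wrist_force: [0.2, -0.9, -0.8]
opening: 0.0402
finger_force: 40.5
```

step_arm(targets=[0, -3.5, 0, 0, 0, -3.5, 0, 0, 0, -3.5, 0, 0, 0, -3.5, 0, 0, 0, -3.5, 0, 0, 0, -3.5, 0, 0, 0, -3.5, 0, 0, 0, -3.5, 0, 0, 0, -3, 0, 0, 0, -1.9, 0, 0])

```text
time: 7.75
ee_pos: [0.4723, 0.2939, 0.2012]
orientation: [1.0, 0.001, -0.001, -0.0]
wrist_force: [0.7, 0.2, -0.8]
opening: 0.0398
finger_force: 40.5
```

step_arm(targets=[0, -0.5, 0, 0, 0, 0, 0, 0, 0, 0, 0, 0])

```text
time: 8.05
ee_pos: [0.4741, 0.2942, 0.2016]
orientation: [1.0, -0.001, -0.0, 0.001]
wrist_force: [0.4, -0.0, -0.9]
opening: 0.0395
finger_force: 40.6
```

```bash
python3 - <<'E'
from h import *
im,o=grab('wrist','w3'); print(o['ee_pos'].round(4),o['orientation'].round(4),o['wrist_force'].round(1)); im,_=grab('scene','s3')
a=cv2.imread('pics/w3.png'); b=cv2.imread('pics/s3.png')
cv2.imwrite('pics/c3.png',np.vstack([a[:,:], ])[0:400])
cv2.imwrite('pics/c3.png',np.hstack([cv2.resize(a[40:400,150:490],(400,424)),cv2.resize(b[160:330,150:310],(400,424),interpolation=cv2.INTER_CUBIC)]))
E
```

```text
[0.4741 0.2942 0.2016] [ 1.0e+00 -1.2e-03 -4.0e-04  8.0e-04] [ 0.4 -0.  -0.9]
```

View pics/c3.png

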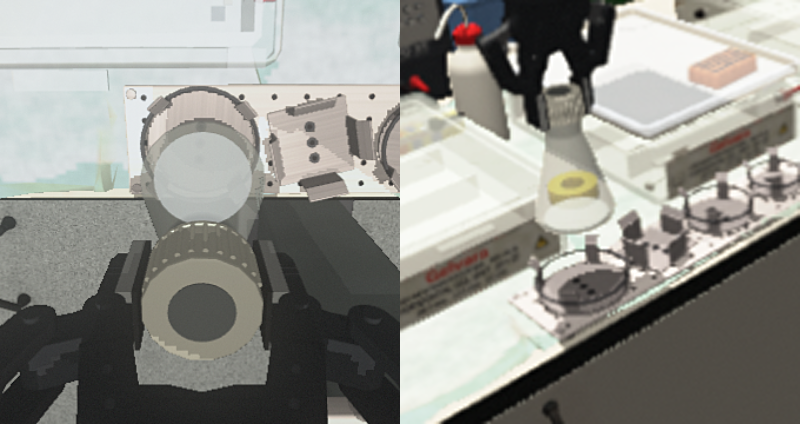

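The flask hangs upright in the pads, with the large clamp below and ahead in the view. I'll lower it.

step_arm(targets=[0.15, -0.15, 1, 0, 0, 0, 1.5, 0, 0, 0, 1.5, 0, 0, 0, 1.3, 0, 0, 0, 0.9, 0, 0, 0, 0.8, 0, 0, 0, 0.6, 0, 0, 0, 0.4, 0, 0, 0, 0, 0])

```text
time: 9.05
ee_pos: [0.4756, 0.2972, 0.1219]
orientation: [1.0, -0.001, -0.0, 0.0]
wrist_force: [-0.1, 0.3, -1.2]
opening: 0.0398
finger_force: 40.6
```

step_arm(targets=[0, 0, 0.2, 0, 0, 0, 0.2, 0, 0, 0, 0.1, 0, 0, 0, 0, 0])

```text
time: 9.45
ee_pos: [0.4757, 0.2972, 0.1173]
orientation: [1.0, -0.001, 0.0, 0.0]
wrist_force: [-0.6, -0.7, -1.0]
opening: 0.0399
finger_force: 40.6
```

step_arm(targets=[0, 0.1, 0.1, 0, 0, 0, 0.05, 0, 0, 0, 0, 0])

```text
time: 9.75
ee_pos: [0.476, 0.2962, 0.1162]
orientation: [1.0, -0.001, 0.0, 0.0]
wrist_force: [0.0, -1.8, 3.5]
opening: 0.0397
finger_force: 41.0
```

step_arm(targets=[0, 0, 0, 0, 0, 0, 0, 0, 0, 0, 0, 0, 0, 0, 0, 0, 0, 0, -0.5, 0, 0, 0, -2, 0, 0, 0, -3, 0, 0, 0, -3, 0, 0, 1.5, -2, 0, 0, 3, 0, 0], jaw=0.8)

```text
time: 10.75
ee_pos: [0.4767, 0.2546, 0.2246]
orientation: [1.0, 0.001, 0.003, -0.002]
wrist_force: [0.6, 0.7, -0.5]
opening: 0.0765
finger_force: 0.0
```

step_arm(targets=[0, 4, 0, 0, 0, 4, 0, 0, 0, 4, 0, 0, 0, 4, 0, 0, 0, 4, 0, 0, 0, 4, 0, 0, 0, 4, 0, 0, 0, 4, 0, 0, 0.3, 4, 0, 0, 0.3, 4, 0, 0], jaw=1)

```text
time: 11.75
ee_pos: [0.4811, -0.1503, 0.2214]
orientation: [1.0, -0.0, 0.0, 0.0]
wrist_force: [-0.1, 0.8, 0.3]
opening: 0.0853
finger_force: 0.0
```

step_arm(targets=[0, 4, 0, 0, 0, 3, 0, 0, 0, 1, 0, 0, 0, 0, 0, 0, 0, 0, 0, 0])

```text
time: 12.25
ee_pos: [0.4813, -0.2272, 0.2209]
orientation: [1.0, 0.0, 0.0, -0.0]
wrist_force: [0.4, 0.6, -0.7]
opening: 0.0855
finger_force: 0.0
```

```bash
python3 - <<'E'
from h import *
im,o=grab('wrist','w4'); print(o['ee_pos'].round(4),o['orientation'].round(4)); grab('scene','s4')
b=cv2.imread('pics/s4.png'); a=cv2.imread('pics/w4.png')
cv2.imwrite('pics/c4.png',np.hstack([cv2.resize(a[40:400,150:490],(400,424)),cv2.resize(b[180:350,150:310],(400,424),interpolation=cv2.INTER_CUBIC)]))
E
```

```text
[ 0.4813 -0.2272  0.2209] [ 1.e+00  1.e-04  1.e-04 -4.e-04]
```

View pics/c4.png

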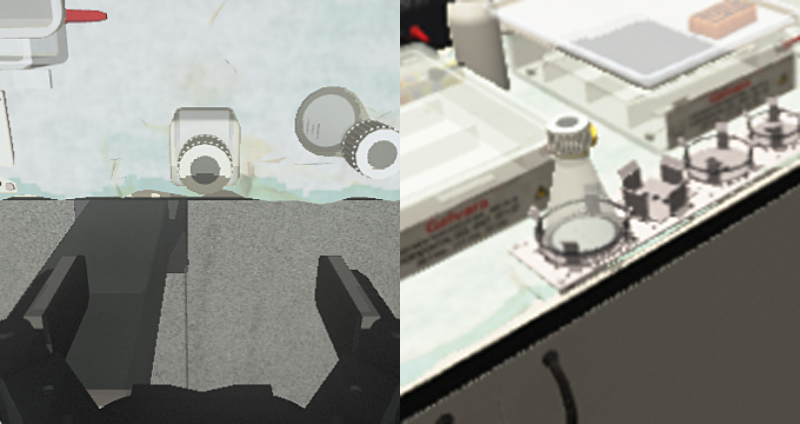

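The large flask sits upright and down in its clamp. Now I'll grasp the bottle.

step_arm(targets=[0.1, 0.2, 2.5, 0, 0, 0, 2.5, 0, 0, 0, 2.5, 0, 0, 0, 2.5, 0, 0, 0, 2, 0, 0, 0, 1.4, 0, 0, 0, 1, 0, 0, 0, 0, 0, 0, 0, 0, 0])

```text
time: 13.25
ee_pos: [0.4826, -0.2306, 0.0773]
orientation: [1.0, -0.0, 0.0, 0.0]
wrist_force: [-0.5, 0.6, 0.5]
opening: 0.0854
finger_force: 0.0
```

step_arm(targets=[0, 0, 0, 0, 0, 0, 0, 0, 0, 0, 0, 0, 0, 0, 0, 0, 0, 0, 0, 0, 0, 0, 0, 0, 0, 0, 0, 0], jaw=-1, grip_force=40)

```text
time: 13.95
ee_pos: [0.4826, -0.2304, 0.0775]
orientation: [1.0, -0.0, 0.0, -0.0]
wrist_force: [-0.6, 2.2, 6.1]
opening: 0.0348
finger_force: 39.5
```

step_arm(targets=[0, 0, -0.5, 0, 0, 0, -1.5, 0, 0, 0, -2, 0, 0, 0, -2, 0, 0, 0, -2, 0, 0, 0, -2, 0, 0, -1, 0, 0, -0.2, -2, 0, 0, -0.2, -3, 0, 0, -0.2, -3, 0, 0])

```text
time: 14.95
ee_pos: [0.4752, -0.1394, 0.1758]
orientation: [1.0, -0.001, -0.001, -0.0]
wrist_force: [0.5, 0.8, -1.5]
opening: 0.0353
finger_force: 39.6
```

step_arm(targets=[0, -3.5, 0, 0, 0, -3.5, 0, 0, 0, -3.5, 0, 0, 0, -3.5, 0, 0, 0, -3.5, 0, 0, 0, -3.5, 0, 0, 0, -3.5, 0, 0, 0, -3.5, 0, 0, 0, -3, 0, 0, 0, -2, 0, 0])

```text
time: 15.95
ee_pos: [0.4751, 0.1921, 0.1759]
orientation: [1.0, 0.001, -0.001, -0.0]
wrist_force: [0.3, -0.0, -0.7]
opening: 0.0351
finger_force: 39.6
```

step_arm(targets=[0, -0.6, 0, 0, 0, 0, 0, -0.12, 0, 0, 0, -0.12, 0, 0, 0, 0, 0, 0, 0, 0])

```text
time: 16.45
ee_pos: [0.4763, 0.1942, 0.1763]
orientation: [0.993, 0.117, -0.0, 0.0]
wrist_force: [0.7, 1.0, -1.9]
opening: 0.0349
finger_force: 39.6
```

```bash
python3 - <<'E'
from h import *
im,o=grab('wrist','w5'); print(o['ee_pos'].round(4),o['orientation'].round(4)); grab('scene','s5')
a=cv2.imread('pics/w5.png');b=cv2.imread('pics/s5.png')
cv2.imwrite('pics/c5.png',np.hstack([cv2.resize(a[40:400,150:490],(400,424)),cv2.resize(b[160:330,170:330],(400,424),interpolation=cv2.INTER_CUBIC)]))
E
```

```text
[0.4763 0.1942 0.1763] [ 9.931e-01  1.170e-01 -5.000e-04  3.000e-04]
```

View pics/c5.png

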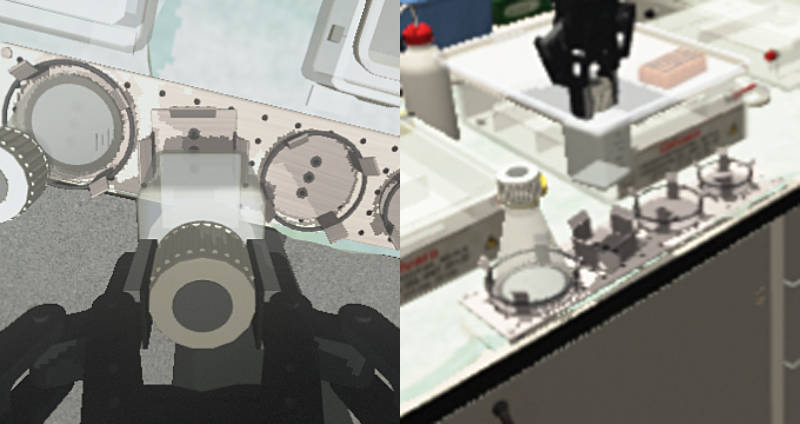

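The bottle is square to its clamp, which sits slightly left in the view, as the 6.6 mm y error says. I'll correct that and lower.

step_arm(targets=[0.03, -0.67, 0, 0, 0, 0, 1, 0, 0, 0, 1.5, 0, 0, 0, 1.5, 0, 0, 0, 1, 0, 0, 0, 0, 0, 0, 0, 0, 0])

```text
time: 17.25
ee_pos: [0.4753, 0.202, 0.1267]
orientation: [0.993, 0.119, -0.0, -0.0]
wrist_force: [0.2, -0.2, -1.1]
opening: 0.0351
finger_force: 39.7
```

step_arm(targets=[0, 0.1, 0.7, 0, 0, 0, 0.7, 0, 0, 0, 0.7, 0, 0, 0, 0.6, 0, 0, 0, 0.4, 0, 0, 0, 0.2, 0, 0, 0, 0, 0])

```text
time: 17.95
ee_pos: [0.4754, 0.2008, 0.0935]
orientation: [0.993, 0.119, -0.0, 0.0]
wrist_force: [0.2, 0.1, -1.1]
opening: 0.0347
finger_force: 39.7
```

step_arm(targets=[0, 0, 0.15, 0, 0, 0, 0.1, 0, 0, 0, 0, 0])

```text
time: 18.25
ee_pos: [0.4756, 0.2008, 0.0913]
orientation: [0.993, 0.119, 0.0, 0.0]
wrist_force: [0.5, -0.2, -0.6]
opening: 0.0349
finger_force: 39.7
```

step_arm(targets=[0, 0, 0.1, 0, 0, 0, 0.05, 0, 0, 0, 0, 0])

```text
time: 18.55
ee_pos: [0.4759, 0.2011, 0.0905]
orientation: [0.993, 0.119, 0.0, -0.0]
wrist_force: [-0.7, -0.7, 5.8]
opening: 0.0351
finger_force: 40.2
```

step_arm(targets=[0, 0, 0, 0, 0, 0, 0, 0, 0, 0, 0, 0, 0, 0, 0, 0, 0, 0, -0.5, 0, 0, 0, -2, 0, 0, 0, -3, 0, 0, 0, -3, 0, 0, 0, -3, 0.12, 0, 0, 0, 0.12], jaw=0.6)

```text
time: 19.55
ee_pos: [0.4778, 0.2023, 0.2093]
orientation: [1.0, -0.003, 0.003, -0.002]
wrist_force: [-0.5, 0.3, -0.2]
opening: 0.0683
finger_force: 0.0
```

step_arm(targets=[0, 2, 0, 0, 0, 4, 0, 0, 0, 4, 0, 0, 0, 4, 0, 0, 0, 4, 0, 0, 0, 4, 0, 0, 0, 4, 0, 0, 0, 4, 0, 0, 0, 4, 0, 0, 0, 4, 0, 0], jaw=1)

```text
time: 20.55
ee_pos: [0.4749, -0.1807, 0.2053]
orientation: [1.0, -0.001, 0.0, 0.0]
wrist_force: [0.5, -0.1, 0.1]
opening: 0.0854
finger_force: 0.0
```

step_arm(targets=[0.5, 4, 0, 0, 0.5, 4, 0, 0, 0.5, 4, 0, 0, 0.5, 3, 0, 0, 0, 1.1, 0, 0, 0, 0, 0, 0, 0, 0, 0, 0])

```text
time: 21.25
ee_pos: [0.495, -0.3385, 0.2047]
orientation: [1.0, 0.0, -0.0, -0.001]
wrist_force: [0.4, -0.4, 0.7]
opening: 0.0851
finger_force: 0.0
```

```bash
python3 - <<'E'
from h import *
im,o=grab('wrist','w6'); print(o['ee_pos'].round(4),o['orientation'].round(4)); grab('scene','s6')
a=cv2.imread('pics/w6.png');b=cv2.imread('pics/s6.png')
cv2.imwrite('pics/c6.png',np.hstack([cv2.resize(a[40:400,150:490],(400,424)),cv2.resize(b[160:330,170:330],(400,424),interpolation=cv2.INTER_CUBIC)]))
E
```

```text
[ 0.495  -0.3385  0.2047] [ 1.e+00  1.e-04 -1.e-04 -6.e-04]
```

View pics/c6.png

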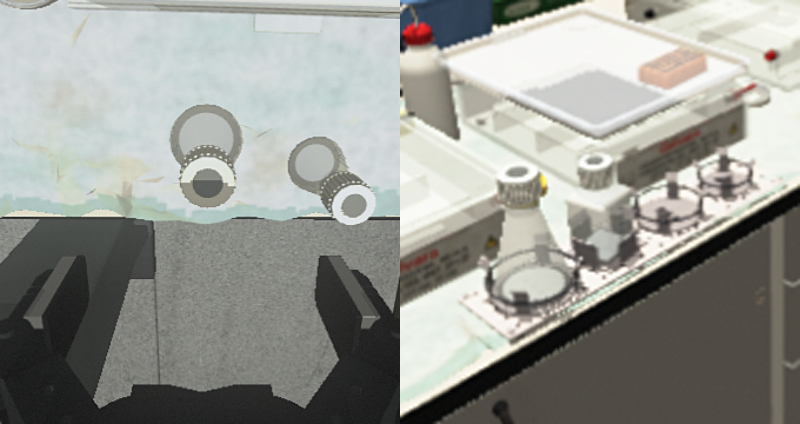

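The bottle is seated upright. Next is the medium flask, whose cap is at (208,182) in the crop.

step_arm(targets=[0.1, 0.25, 2, 0, 0, 0, 2.5, 0, 0, 0, 2.5, 0, 0, 0, 2, 0, 0, 0, 1.6, 0, 0, 0, 1.3, 0, 0, 0, 0, 0, 0, 0, 0, 0])

```text
time: 22.15
ee_pos: [0.4963, -0.3422, 0.0862]
orientation: [1.0, -0.0, 0.0, -0.0]
wrist_force: [-0.7, -0.1, -0.1]
opening: 0.0852
finger_force: 0.0
```

step_arm(targets=[0, 0, 0, 0, 0, 0, 0, 0, 0, 0, 0, 0, 0, 0, 0, 0, 0, 0, 0, 0, 0, 0, 0, 0, 0, 0, 0, 0], jaw=-1, grip_force=40)

```text
time: 22.85
ee_pos: [0.4964, -0.3427, 0.0865]
orientation: [1.0, -0.001, 0.0, 0.0]
wrist_force: [-0.8, 0.9, 5.4]
opening: 0.0328
finger_force: 39.8
```

step_arm(targets=[0, 0, -0.5, 0, 0, 0, -1.5, 0, 0, 0, -2, 0, 0, 0, -2, 0, 0, 0, -2, 0, 0, 0, -2, 0, -0.2, -1, 0, 0, -0.5, -2, 0, 0, -0.5, -3, 0, 0, -0.5, -3.5, 0, 0])

```text
time: 23.85
ee_pos: [0.4778, -0.2467, 0.185]
orientation: [1.0, -0.001, -0.001, -0.0]
wrist_force: [0.5, 0.2, -0.0]
opening: 0.0331
finger_force: 39.9
```

step_arm(targets=[-0.5, -3.5, 0, 0, 0, -3.5, 0, 0, 0, -3.5, 0, 0, 0, -3.5, 0, 0, 0, -3.5, 0, 0, 0, -3.5, 0, 0, 0, -3.5, 0, 0, 0, -3.5, 0, 0, 0, -3.2, 0, 0, 0, -2.5, 0, 0])

```text
time: 24.85
ee_pos: [0.473, 0.0918, 0.1853]
orientation: [1.0, 0.001, -0.0, -0.0]
wrist_force: [0.1, 0.0, -0.8]
opening: 0.0326
finger_force: 39.9
```

step_arm(targets=[0, -1.2, 0, 0, 0, 0, 0, 0, 0, 0, 0, 0, 0, 0, 0, 0])

```text
time: 25.25
ee_pos: [0.4743, 0.0995, 0.1855]
orientation: [1.0, -0.002, -0.0, 0.0]
wrist_force: [0.1, 0.9, -1.2]
opening: 0.0327
finger_force: 39.9
```

step_arm(targets=[0, -0.55, 0, 0, 0, 0, 1, 0, 0, 0, 1.5, 0, 0, 0, 1.5, 0, 0, 0, 1, 0, 0, 0, 0, 0, 0, 0, 0, 0])

```text
time: 25.95
ee_pos: [0.4744, 0.1068, 0.1357]
orientation: [1.0, -0.001, -0.0, -0.0]
wrist_force: [0.1, 0.3, -1.2]
opening: 0.0328
finger_force: 39.9
```

step_arm(targets=[0, 0.1, 0.7, 0, 0, 0, 0.8, 0, 0, 0, 0.7, 0, 0, 0, 0.6, 0, 0, 0, 0.4, 0, 0, 0, 0.2, 0, 0, 0, 0.1, 0, 0, 0, 0, 0])

```text
time: 26.75
ee_pos: [0.4745, 0.1059, 0.1008]
orientation: [1.0, -0.001, 0.0, -0.0]
wrist_force: [-0.2, 0.5, -1.2]
opening: 0.0325
finger_force: 39.9
```

step_arm(targets=[0, 0, 0.1, 0, 0, 0, 0.05, 0, 0, 0, 0, 0])

```text
time: 27.05
ee_pos: [0.4746, 0.1059, 0.0995]
orientation: [1.0, -0.001, 0.0, -0.0]
wrist_force: [-0.2, 0.5, 0.8]
opening: 0.0328
finger_force: 40.0
```

step_arm(targets=[0, 0, 0.07, 0, 0, 0, 0, 0])

```text
time: 27.25
ee_pos: [0.475, 0.1061, 0.0994]
orientation: [1.0, -0.001, 0.001, -0.0]
wrist_force: [-1.1, 0.4, 6.5]
opening: 0.0328
finger_force: 40.5
```

step_arm(targets=[0, 0, 0, 0, 0, 0, 0, 0, 0, 0, 0, 0, 0, 0, 0, 0, 0, 0, -0.5, 0, 0, 0, -2, 0, 0, 0, -3, 0, 0, 0, -3, 0, 0, 0, -2.5, 0, 0, 2, 0, 0], jaw=0.6)

```text
time: 28.25
ee_pos: [0.4766, 0.089, 0.2127]
orientation: [1.0, 0.001, 0.004, -0.001]
wrist_force: [0.9, 0.2, -0.5]
opening: 0.0684
finger_force: 0.0
```

step_arm(targets=[0, 4, 0, 0, 0, 4, 0, 0, 0, 4, 0, 0, 0, 4, 0, 0, 0, 4, 0, 0, 0, 4, 0, 0, 0, 4, 0, 0, 0, 4, 0, 0, 0, 4, 0, 0, 0, 4, 0, 0], jaw=1)

```text
time: 29.25
ee_pos: [0.4737, -0.3157, 0.209]
orientation: [1.0, -0.001, 0.0, 0.0]
wrist_force: [0.1, 1.2, 0.6]
opening: 0.0856
finger_force: 0.0
```

step_arm(targets=[0, 4, 0, 0, 0, 4, 0, 0, 0, 3, 0, 0, 0, 1.5, 0, 0, 0, 0, 0, 0, 0, 0, 0, 0])

```text
time: 29.85
ee_pos: [0.4743, -0.4374, 0.2085]
orientation: [1.0, 0.0, 0.0, -0.001]
wrist_force: [0.7, 0.8, -1.5]
opening: 0.0853
finger_force: 0.0
```

```bash
python3 - <<'E'
from h import *
im,o=grab('wrist','w7'); print(o['ee_pos'].round(4),o['orientation'].round(4)); grab('scene','s7')
a=cv2.imread('pics/w7.png');b=cv2.imread('pics/s7.png')
cv2.imwrite('pics/c7.png',np.hstack([cv2.resize(a[40:400,150:490],(400,424)),cv2.resize(b[160:330,170:330],(400,424),interpolation=cv2.INTER_CUBIC)]))
E
```

```text
[ 0.4743 -0.4374  0.2085] [ 1.e+00  0.e+00  0.e+00 -7.e-04]
```

View pics/c7.png

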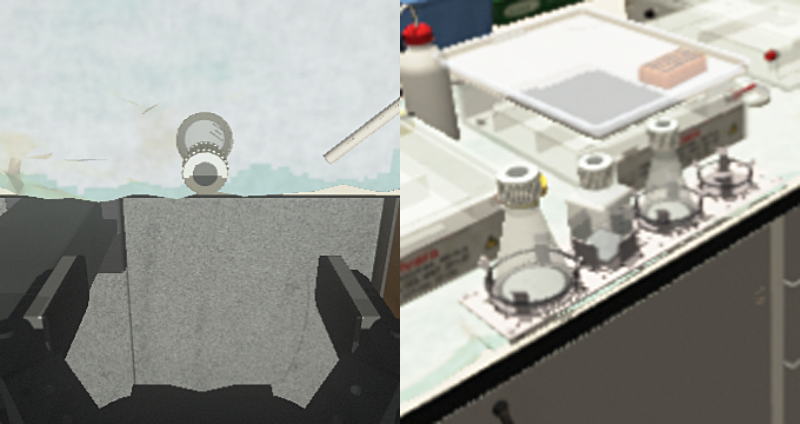

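The medium flask is seated. The small flask below has a clear body and white cap at (205,168) in the crop, so it is not the green one. I'll grasp it.

step_arm(targets=[0.05, 0.1, 2.5, 0, 0, 0, 2.5, 0, 0, 0, 2.5, 0, 0, 0, 2, 0, 0, 0, 1.8, 0, 0, 0, 1.4, 0, 0, 0, 1, 0, 0, 0, 0, 0, 0, 0, 0, 0])

```text
time: 30.85
ee_pos: [0.4747, -0.4401, 0.0721]
orientation: [1.0, -0.0, 0.0, 0.0]
wrist_force: [0.7, -0.5, 0.2]
opening: 0.0856
finger_force: 0.0
```

step_arm(targets=[0, 0, 0, 0, 0, 0, 0, 0, 0, 0, 0, 0, 0, 0, 0, 0, 0, 0, 0, 0, 0, 0, 0, 0, 0, 0, 0, 0], jaw=-1, grip_force=40)

```text
time: 31.55
ee_pos: [0.4746, -0.4402, 0.0721]
orientation: [1.0, -0.001, 0.0, 0.0]
wrist_force: [-0.3, 1.3, 5.6]
opening: 0.0289
finger_force: 39.7
```

step_arm(targets=[0, 0, -0.5, 0, 0, 0, -1.5, 0, 0, 0, -2, 0, 0, 0, -2, 0, 0, 0, -2, 0, 0, 0, -2, 0, 0, -1, 0, 0, 0, -2, 0, 0, 0, -3, 0, 0, 0, -3.5, 0, 0])

```text
time: 32.55
ee_pos: [0.4736, -0.3442, 0.171]
orientation: [1.0, -0.001, -0.0, -0.0]
wrist_force: [0.2, -0.1, 0.5]
opening: 0.0287
finger_force: 39.6
```

step_arm(targets=[0, -3.5, 0, 0, 0, -3.5, 0, 0, 0, -3.5, 0, 0, 0, -3.5, 0, 0, 0, -3.5, 0, 0, 0, -3.5, 0, 0, 0, -3.5, 0, 0, 0, -3.5, 0, 0, 0, -3.2, 0, 0, 0, -2.5, 0, 0])

```text
time: 33.55
ee_pos: [0.4737, -0.0056, 0.1713]
orientation: [1.0, 0.0, -0.0, -0.0]
wrist_force: [-0.4, -0.6, -0.6]
opening: 0.0292
finger_force: 39.6
```

step_arm(targets=[0, -1.6, 0, 0, 0, 0, 0, 0, 0, 0, 0, 0, 0, 0, 0, 0])

```text
time: 33.95
ee_pos: [0.4744, 0.0066, 0.1713]
orientation: [1.0, -0.001, -0.0, 0.0]
wrist_force: [-0.7, 0.5, -1.4]
opening: 0.0287
finger_force: 39.6
```

step_arm(targets=[0, -0.35, 0, 0, 0, 0, 1, 0, 0, 0, 1.5, 0, 0, 0, 1.5, 0, 0, 0, 1, 0, 0, 0, 0, 0, 0, 0, 0, 0])

```text
time: 34.65
ee_pos: [0.4748, 0.0113, 0.1215]
orientation: [1.0, -0.001, -0.0, -0.0]
wrist_force: [0.4, -0.5, -0.9]
opening: 0.0288
finger_force: 39.6
```

step_arm(targets=[0, 0.05, 0.7, 0, 0, 0, 0.8, 0, 0, 0, 0.7, 0, 0, 0, 0.6, 0, 0, 0, 0.4, 0, 0, 0, 0.2, 0, 0, 0, 0.1, 0, 0, 0, 0, 0])

```text
time: 35.45
ee_pos: [0.4749, 0.0108, 0.0866]
orientation: [1.0, -0.001, 0.0, 0.0]
wrist_force: [0.8, 0.3, -0.9]
opening: 0.0289
finger_force: 39.6
```

step_arm(targets=[0, 0, 0.1, 0, 0, 0, 0.05, 0, 0, 0, 0, 0])

```text
time: 35.75
ee_pos: [0.4749, 0.0108, 0.0852]
orientation: [1.0, -0.001, 0.0, 0.0]
wrist_force: [0.3, -0.2, -1.0]
opening: 0.0285
finger_force: 39.6
```

step_arm(targets=[0, 0, 0.07, 0, 0, 0, 0.03, 0, 0, 0, 0, 0])

```text
time: 36.05
ee_pos: [0.4754, 0.011, 0.085]
orientation: [1.0, -0.001, 0.001, 0.0]
wrist_force: [-2.4, -0.1, 9.0]
opening: 0.0292
finger_force: 40.5
```

Contact, so it is seated. I'll release it, clear the arm and check.

step_arm(targets=[0, 0, 0, 0, 0, 0, 0, 0, 0, 0, 0, 0, 0, 0, 0, 0, 0, 0, -0.5, 0, 0, 0, -2, 0, 0, 0, -3, 0, 0, 0, -3, 0, 0, 0, -3, 0, 0, 0, -3, 0], jaw=0.6)

```text
time: 37.05
ee_pos: [0.4745, 0.0109, 0.2307]
orientation: [1.0, -0.001, 0.0, -0.0]
wrist_force: [0.4, 0.0, -0.2]
opening: 0.0682
finger_force: 0.0
```

step_arm(targets=[0, 3, 0, 0, 0, 4, 0, 0, 0, 4, 0, 0, 0, 4, 0, 0, 0, 4, 0, 0, 0, 4, 0, 0, 0, 3, 0, 0, 0, 0, 0, 0, 0, 0, 0, 0])

```text
time: 37.95
ee_pos: [0.4742, -0.2494, 0.2291]
orientation: [1.0, -0.001, -0.0, -0.0]
wrist_force: [0.6, 0.6, 0.0]
opening: 0.0684
finger_force: 0.0
```

```bash
python3 - <<'E'
from h import *
im,o=grab('scene','s8'); grab('side','d8'); C=cam('scene'); print(o['ee_pos'].round(3))
b=cv2.imread('pics/s8.png');d=cv2.imread('pics/d8.png')
# expected cap-top and underside centres if seated
for n,y,h in [('L',.2958,.136),('sq',.2008,.11),('M',.1058,.118),('S',.0108,.102)]:
    for z in (.013,.013+h): cv2.circle(b,tuple(int(round(v)) for v in proj(C,[.4746,y,z])),0,(0,0,255),-1)
cv2.imwrite('pics/c8.png',np.hstack([cv2.resize(b[170:300,200:330],(400,400),interpolation=cv2.INTER_NEAREST),cv2.resize(d[170:310,240:380],(400,400),interpolation=cv2.INTER_CUBIC)]))
a=cv2.imread('pics/scene0.png').astype(int)
for n,(u,v) in [('tape',(222,234)),('petri',(372,167))]: print(n,abs(a[v-6:v+7,u-9:u+10]-cv2.imread('pics/s8.png').astype(int)[v-6:v+7,u-9:u+10]).mean())
E
```

```text
[ 0.474 -0.249  0.229]
tape 40.361673414304995
petri 12.190283400809717
```

View pics/c8.png

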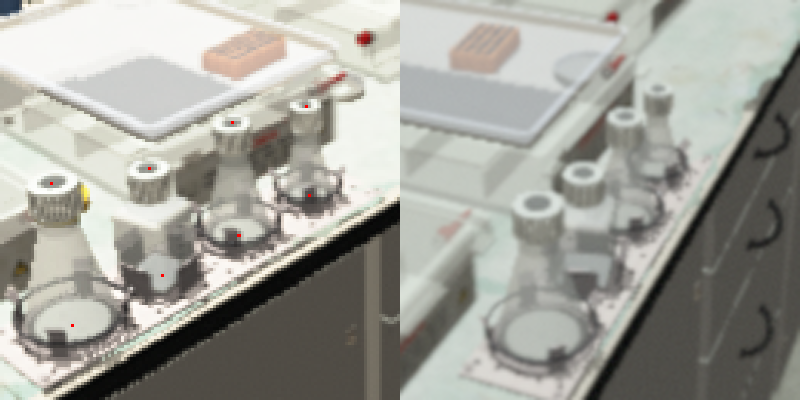

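In the final views all four vessels stand upright. The cap-top centres predicted for full seating fall on the caps at about (51,183), (150,168), (232,122) and (306,105). The tape now shows only partly behind the large flask, and the arm never went near it or the dish. I'm handing in.

```bash
python3 -c "
from plant import robot
print(robot.hand_in())"
```

```text
the job is handed in; nothing more can be done
None
```

All three flasks and the square bottle were lowered into their matching clamps and stand upright and fully down, the Petri dish and tape were not touched, and the job was handed in at about 38 s.

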